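Eject a charged battery pack and catch it on the ramp

ROBOT

A 6-joint arm with a two-finger parallel gripper is mounted at the origin on the work surface. World frame = base frame: x ahead of the robot, y to its left, z up, the work surface at z = 0. Lengths are in mm, angles in degrees, forces in N, time in s.
With the tool pointing down it reaches from about 300 to 850 mm from the base axis. Payload 4.2 kg.
Tool frame: the origin (TCP) lies midway between the tips of the shut fingers; the grasp point (between the pads) lies 19 mm behind it; x points along the fingers, z is the direction in which the jaws open and shut, and the axes are right-handed (so a half turn about x gives the same grasp; the last joint's range is limited). The gripper opens to 91 mm and grips with 3 to 60 N. Pads are 32 mm wide; open, the fingers measure 118 mm over their backs; the gripper's body (76 mm by 178 mm) begins 60 mm behind the grasp point.
Start: joints at [-71.849, 18.312, 89.639, -0, 72.044, -1.146], TCP at [190.023, -542.71, 213.976] pointing down, gripper open.
Joint ranges: [-177.97, 177.97], [-48.28, 115.42], [12.27, 149.76], [-77.06, 257.06], [2.81, 150.46], [-146.56, 146.56]. Speed limits (degrees/s): [147.25, 147.25, 180, 180, 180, 180].

INTERFACE

Orientations are given as [roll, pitch, yaw] about the fixed x, y, z axes, in that order (R = Rz(yaw) Ry(pitch) Rx(roll)).
In Python, from workcell import env gives the robot as it stands.
- The arm moves only by the tool send_rows, never from a script. Its argument "commands" is a list that holds one entry, the list of rows, each a list of 6 numbers: the shift along the tool's x, y, z normalised to -1 to 1, where 1 is 0.1 m, then the turn, a rotation vector about the tool's x, y, z normalised to -1 to 1, where 1 is 2 pi rad. In form: [[[x, y, z, wx, wy, wz], ...]]. A call has 1 to 20 rows; each row is the pose to reach, as a shift and turn from the pose commanded when the call began, along the tool's axes at that moment, turning the shorter way round; what a row does not reach only later rows make up. A row lasts 1/8 s, in which the tool goes at most 62.5 mm and 10.7 degrees, less where a joint would pass 70% of its speed; a pose out of reach is approached as far as the arm can. A call with a number of a shift or a turn outside -1 to 1 is refused whole. A call with a gripper value outside its range is refused whole. "jaw" is the closure, from -1 (fully open) to 1 (shut), so that 0 is half open, set as the call begins (left out, the last holds). The fingers move at their own pace and stop on an object; "force" is the grip in N (left out, the last holds). Time passes only in rows, so rows that repeat a pose let the fingers close. It gives the time, the measured TCP pose, the force and the opening at its end, in the units of the state.
- env.state(): the state, without advancing time (a new reading comes with each control period).
- env.grab_frame(name): name is "side" or "top"; returns (picture, depth): 420x560x3 uint8, red, green, blue; 420x560 float32, mm along the optical axis (not along the pixel's ray), 0 where there is no reading.
- env.get_calibration(name): a dict with "mtx" (3x3 intrinsics, pixels), "camera_from_world" (4x4, takes a point from world to camera coordinates). Camera axes: x right, y up, looking along -z (the intrinsics and any distortion apply to the point x, -y, -z); pixel columns grow to the right and rows downward; lengths in mm; the calibration is good to about 2 mm. A picture is of the moment at which its call begins. get_calibration takes no time and is no camera call.
- env.job_done(): hands the job in, once; it reports no verdict.
The state is a dict: "time_s": time; "qpos": joint angles; "qvel": joint speeds; "effort": joint torques, N m; "ee_pos": TCP position; "ee_rot": TCP orientation; "force": force on the tool from outside, world axes, zero at the start; "torque": the same for the moment, N m; "gripper_width": finger opening in mm.
Only numpy, scipy, OpenCV 4.12 (cv2) and the standard library are available. Lean on these libraries where they do the work, as an engineer would, in place of code of your own. Each camera call takes 0.05 s, during which the arm holds its last target.

TASK

Let the tall battery pack out of the two-bay charger: press the release key beside its bay with one fingertip, and with the other finger already waiting over the ramp in front of the pack stop it as the spring pops it out, before it slides away down the ramp. Do not lift the pack; leave the flat pack seated and the blender, jug and jar where they are. Finish while still holding it back: the popped pack lies still on the ramp, a few centimetres out of its bay at most, resting against your finger, ready for me to take.

Things in the scene. Friction and masses are not known exactly. Their poses are not given: they have to be found in the camera images.
- charger: Off-white two-bay battery charger fixed to the counter, 235 mm along x, 240 mm wide. Origin at counter level; z up, y across. Bays side by side at y = +45 and -45 mm on a deck sloping 12 degrees: 48 mm high over the origin, rising to +x (rear housing, about 105 mm high), falling to -x, the open end, to a 24 mm high edge at x = -112 mm.
- bay_left (a point): Point on the deck, 42 mm above the counter, under the nose of a pack seated in the left bay (charger x = -29, y = +45 mm). Just in front a steel catch tooth stands 7 mm out of the deck and holds the pack in. From here to the edge runs an 85 mm long ramp between 8 mm high guides 63 mm apart.
- bay_right (a point): The same point of the right bay (charger y = -45 mm).
- key_left: Dark rectangular release key of the left bay, 24 mm along charger x, 20 mm along y, flat level top, outside the left ramp at charger x = -65, y = +99 mm: 54 mm sideways of the bay's middle line, 35 mm farther down the ramp than the seated pack's nose. Origin: middle of its top face, unpressed 56 mm above the counter, 22 mm above the ramp beside it.
- key_right: The same key of the right bay, mirrored: charger y = -99 mm.
- press_left (a joint): Press depth of the left key, straight down: 0 released to 0.009 m at its stop. Spring, 2 N at first, 6 N at the stop. At 6 to 7 mm the catch is below the pack and the pack pops out at once. Fully down, the key's top is still 13 mm above the ramp beside it. Springs back when let go.
- press_right (a joint): The same for the right key.
- tall_pack: The pack to let out: dark grey, 100 mm long, 60 wide, 56 high (nose step 26 mm high, upper part set back 26 mm), about 0.46 kg, in either bay. Origin on the deck under the middle of its nose, its lower front end, facing charger -x. Axes level, parallel to the charger's. A spring (5 N, 40 mm stroke) behind it pushes it out; its runners slide easily, so it does not stop by itself.
- flat_pack: The other pack, same length, width and nose but only 31 mm high, about 0.27 kg, in the other bay; stays seated. Origin like the tall pack's.
- blender: Cordless hand blender, 373 mm long, 62 mm thick, lying beside the charger; leave alone. Origin at counter level below the joint of handle and shaft; shaft toward its +x.
- jug: Clear plastic measuring jug, 116 mm across, 150 mm high, handle to its +y, standing beside the charger; leave alone. Origin under its centre.
- jar: Brown jar with a white cap, 72 mm across, 95 mm high, standing beside the charger; leave alone. Origin under its centre.
There are look-alikes about, which are no part of the job. What is shaped like the tall_pack but purple or yellow is not meant.

How it is judged (in metres and radians):
On the way, in this order (a step that is already met when the one before it is completed fails the run):
1. a finger presses the release key beside the tall pack's bay (((y of tall_pack in the frame of charger above 0 m and value of joint press_left above 0.005 m and contact force between the fingers and key_left above 0.3 N) or (y of tall_pack in the frame of charger below 0 m and value of joint press_right above 0.005 m and contact force between the fingers and key_right above 0.3 N))).
2. the tall pack has popped out and is stopped by a finger while the fingers still touch the key (x of tall_pack in the frame of charger between -0.078 and -0.039 m and contact force between the fingers and tall_pack above 0.3 N and ((y of tall_pack in the frame of charger above 0 m and contact force between the fingers and key_left above 0.3 N) or (y of tall_pack in the frame of charger below 0 m and contact force between the fingers and key_right above 0.3 N)) and linear speed of tall_pack below 0.03 m/s), for 0.1 s.
At the end, for the whole second after the job is handed in: The tall pack lies still on the ramp, its nose 10 to 49 mm out from its seat, a finger touches it with more than 0.3 N, and the flat pack is still seated (within 5 mm) (x of tall_pack in the frame of charger between -0.078 and -0.039 m and contact force between the fingers and tall_pack above 0.3 N and linear speed of tall_pack below 0.02 m/s and z of tall_pack in the frame of charger between 0.026 and 0.046 m and x of flat_pack in the frame of charger above -0.035 m and z of flat_pack in the frame of charger below 0.047 m); the arm keeps its last pose, push and grip.
It fails at once if the tall pack slid away down the ramp (more than about 50 mm out) (x of tall_pack in the frame of charger below -0.0785 m).
It fails at once if the tall pack was lifted (z of tall_pack in the frame of charger above 0.052 m or angle between tall_pack's own z axis and vertical above 0.25 rad).
It fails at once if the flat pack was let out or lifted (x of flat_pack in the frame of charger below -0.0365 m or z of flat_pack in the frame of charger above 0.052 m).
It fails at once if the blender, jug or jar was pushed away or tipped (distance of any of blender, jug, jar from where it was at the start of the episode above 0.03 m or angle between any of blender, jug, jar's own z axis and vertical above 0.3 rad).
It also fails if it takes over 29 s, if anything falls off the work surface, if the arm or the gripper's body presses on something with over 40 N, if the wrist force passes 120 N, or if a joint passes its speed limit or range.

## Working session

There is one attempt and no reset: what is moved stays moved. The work goes in short steps, Python scripts to look and compute and a tool call to move; the robot and the scene stay as the last step left them, time stands still between calls to the robot, and variables do not carry over. Pictures are saved under pics/ and viewed, and the job is handed in when it is done.

Besides the shell and the picture viewer there is one more tool, called after "Call:" in YAML: its name, and indented under it one key for each argument. send_rows: Moves the arm, as the interface text tells. Its arguments: {"type":"object","properties":{"commands":{"type":"array","items":{"type":"array","items":{"type":"array","items":{"type":"number","minimum":-1,"maximum":1}}}},"jaw":{"type":"number"},"force":{"type":"number"}},"required":["commands"]}

```bash
mkdir -p pics; ls; python3 - <<'E'
from workcell import env
import cv2,numpy as np
print(env.state())
for n in ("side","top"):
    p,d=env.grab_frame(n); c=env.get_calibration(n)
    cv2.imwrite(f"pics/{n}0.png",p[:,:,::-1]); np.savez(f"{n}0.npz",p=p,d=d)
    print(n,c)
E
```

```text
pics
{'time_s': 0.0, 'qpos': array([-7.18470901e+01,  1.83529874e+01,  8.97080271e+01, -1.06371250e-04,
        7.20403690e+01, -1.14659341e+00]), 'qvel': array([ 0.01256568, -0.05608666,  0.02683435, -0.04222036,  0.01190258,
        0.01906979]), 'effort': array([-2.69480741e-03, -4.12472820e+01, -2.31976801e+01,  7.25326454e-02,
        4.57191258e-02, -1.30689041e-04]), 'ee_pos': array([ 189.87956859, -542.21588923,  213.09577288]), 'ee_rot': array([178.91055912,  89.89861643, 108.21009529]), 'force': array([ 0.21199324, -0.81585194,  1.19674249]), 'torque': array([ 0.01463701, -0.0268019 , -0.00714707]), 'gripper_width': 91.19278279563576}
side {'mtx': array([[492.15035241,   0.        , 279.34886345],
       [  0.        , 492.15035241, 209.30072647],
       [  0.        ,   0.        ,   1.        ]]), 'camera_from_world': array([[-9.78342823e-01, -2.06797709e-01,  8.94581028e-03,
         5.60698024e+02],
       [ 1.27024227e-01, -5.65695056e-01,  8.14772330e-01,
        -1.09450691e+02],
       [-1.63432451e-01,  7.98262996e-01,  5.79712018e-01,
        -9.92304147e+02],
       [ 0.00000000e+00,  0.00000000e+00,  0.00000000e+00,
         1.00000000e+00]])}
top {'mtx': array([[539.74531613,   0.        , 283.18475133],
       [  0.        , 539.74531613, 212.75311543],
       [  0.        ,   0.        ,   1.        ]]), 'camera_from_world': array([[-1.64213434e-02, -9.99843835e-01,  6.53031322e-03,
         3.97453662e+01],
       [ 9.91575618e-01, -1.54455853e-02,  1.28604929e-01,
        -5.87257752e+02],
       [-1.28483981e-01,  8.58716507e-03,  9.91674406e-01,
        -1.23800102e+03],
       [ 0.00000000e+00,  0.00000000e+00,  0.00000000e+00,
         1.00000000e+00]])}
```

View pics/side0.png

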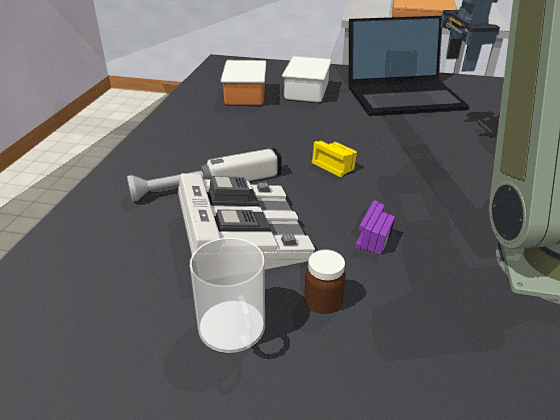

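View pics/top0.png

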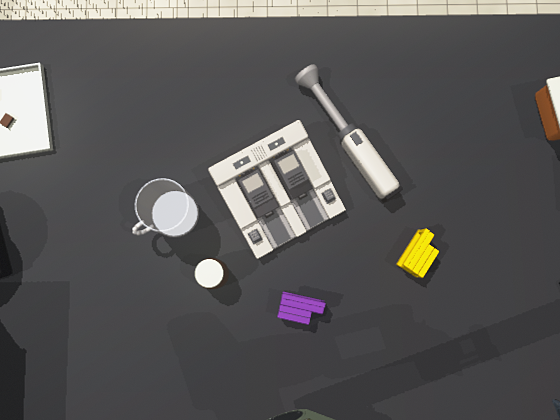

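```bash
cat > h.py <<'E'
import numpy as np
from workcell import env
def cal(n):
    c=env.get_calibration(n); return c["mtx"],c["camera_from_world"]
def ray(n,u,v):
    K,T=cal(n); R=T[:3,:3]; o=-R.T@T[:3,3]
    d=np.array([(u-K[0,2])/K[0,0],-(v-K[1,2])/K[1,1],-1.0]); return o,R.T@d
def on_z(n,u,v,z):
    o,d=ray(n,u,v); return o+d*(z-o[2])/d[2]
def cloud(n,D):
    K,T=cal(n); R=T[:3,:3]; o=-R.T@T[:3,3]
    v,u=np.mgrid[0:D.shape[0],0:D.shape[1]]
    d=np.stack([(u-K[0,2])/K[0,0],-(v-K[1,2])/K[1,1],-np.ones_like(D)],-1)
    return o+(d*D[...,None])@R
def proj(n,P):
    K,T=cal(n); c=T[:3,:3]@np.asarray(P,float)+T[:3,3]
    return np.array([K[0,0]*c[0]/-c[2]+K[0,2],K[1,1]*-c[1]/-c[2]+K[1,2]])
E
python3 - <<'E'
from h import *
import cv2
t=np.load("top0.npz"); s=np.load("side0.npz")
c=t["p"][110:270,200:360]; cv2.imwrite("pics/topc.png",cv2.resize(c[:,:,::-1],(640,640),interpolation=cv2.INTER_CUBIC)[:600])
c=s["p"][165:275,170:320]; cv2.imwrite("pics/sidec.png",cv2.resize(c[:,:,::-1],(780,572),interpolation=cv2.INTER_CUBIC))
W=cloud("top",t["d"])
for (u,v) in [(258,188),(291,165),(252,180),(287,158),(264,205),(298,183),(255,236),(328,195),(280,235),(313,212),(300,122),(212,170),(260,257),(345,214),(235,120)]:
    print((u,v),W[v,u].round(1))
E
```

```text
(258, 188) [639.4  87.4  86.8]
(291, 165) [686.5  11.6 111. ]
(252, 180) [657.3 100.7  91.1]
(287, 158) [701.1  20.5 118.3]
(264, 205) [602.7  74.6  67.7]
(298, 183) [646.6  -3.7 102.8]
(255, 236) [531.9  96.5  59.7]
(328, 195) [625.9 -75.2  55.1]
(280, 235) [535.8  38.7  30.7]
(313, 212) [589.4 -40.6  31.4]
(300, 122) [787.7 -11.  105.8]
(212, 170) [679.1 190.2 104.6]
(260, 257) [486.1  87.6   1.3]
(345, 214) [ 587.6 -120.7   -2.2]
(235, 120) [824.9 145.5   7.5]
```

View pics/topc.png

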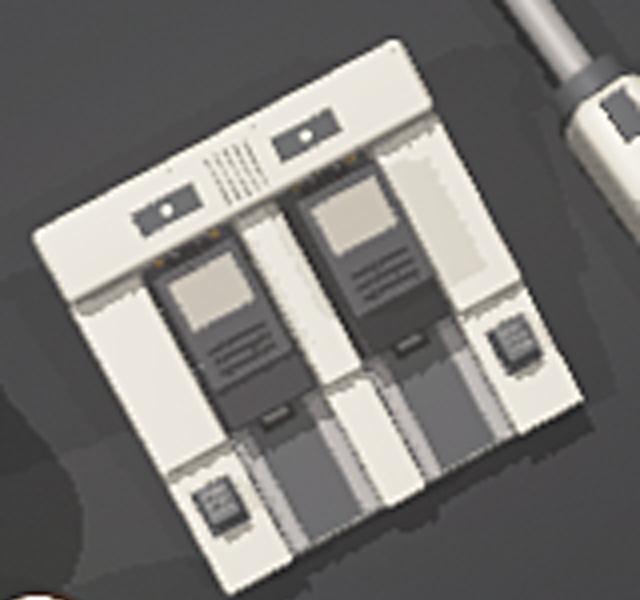

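View pics/sidec.png

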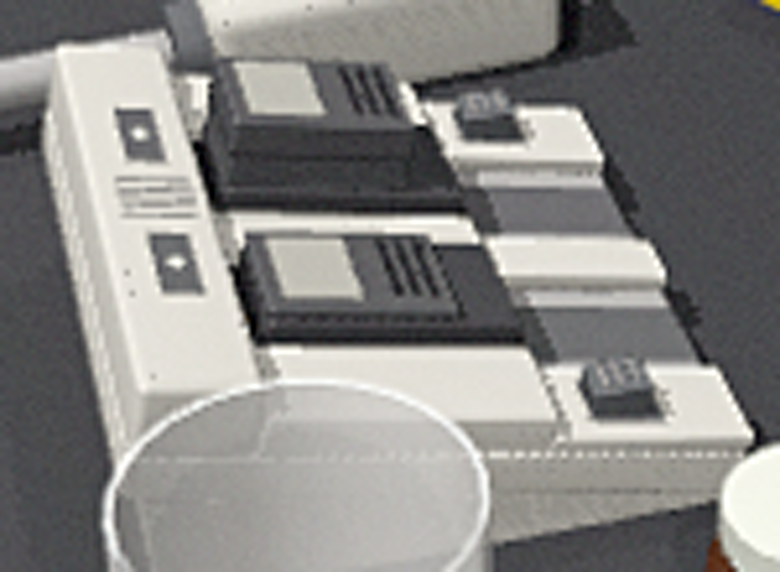

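```bash
cat > h2.py <<'E'
from h import *
def tri(a,b):
    o1,d1=ray("top",*a);o2,d2=ray("side",*b)
    A=np.stack([d1,-d2],1); s=np.linalg.lstsq(A,o2-o1,rcond=None)[0]
    p,q=o1+d1*s[0],o2+d2*s[1]; return (p+q)/2,np.linalg.norm(p-q)
E
python3 - <<'E'
from h2 import *
tc=lambda u,v:(200+u/4-.375,110+v/4-.375)
sc=lambda u,v:(170+u/5.2-.4,165+v/5.2-.4)
KL=[tc(219,503),sc(615,372)];KR=[tc(515,342),sc(483,103)]
for k in (KL,KR):
    print("top",on_z("top",*k[0],56).round(1),"side",on_z("side",*k[1],56).round(1),"tri",tri(*k)[0].round(1),tri(*k)[1].round(1))
# rear housing top corners (z=105): rear-left, rear-right ; front edge corners z~24+8
for n,c in (("rearL",tc(33,237)),("rearR",tc(397,40))): print(n,on_z("top",*c,105).round(1))
t=np.load("top0.npz");W=cloud("top",t["d"])
L=on_z("top",*KL[0],56)[:2];R=on_z("top",*KR[0],56)[:2]
y=L-R;print("dist",np.linalg.norm(y),"yaw",np.degrees(np.arctan2(-y[0],y[1])))
r1=on_z("top",*tc(33,237),105)[:2]-on_z("top",*tc(397,40),105)[:2]
print("rear dist",np.linalg.norm(r1),"yaw",np.degrees(np.arctan2(-r1[0],r1[1])))
E
```

```text
top [533.7  98.1  56. ] side [535.2 100.6  56. ] tri [534.7  98.3  54.1] 1.8
top [625.4 -76.   56. ] side [628.1 -71.9  56. ] tri [627.5 -76.   53.3] 3.2
rearL [681.7 199.5 105. ]
rearR [793.6  -8.5 105. ]
dist 196.75091746935988 yaw 27.795416177961314
rear dist 236.13761388666197 yaw 28.262815733632213
```

```bash
cat > pose.py <<'E'
from h2 import *
yaw=np.radians(28.0); X=np.array([np.cos(yaw),np.sin(yaw)]);Y=np.array([-X[1],X[0]])
L=np.array([533.9,98.5]);R=np.array([626.0,-75.6])
O=(L+R)/2+65*X
def w(x,y,z): return np.r_[O+x*X+y*Y,z]
E
python3 - <<'E'
from pose import *
import cv2
print("O",O,"rear y-mid check",((np.array([681.7,199.5])+[793.6,-8.5])/2-O)@Y,((np.array([681.7,199.5])+[793.6,-8.5])/2-O)@X)
for n,(u0,v0,u1,v1,s) in {"top":(225,170,355,265,6),"side":(230,165,320,255,6)}.items():
    im=np.load(n+"0.npz")["p"][v0:v1,u0:u1,::-1]
    im=cv2.resize(im,None,fx=s,fy=s,interpolation=cv2.INTER_CUBIC)
    for sg in (1,-1):
        for pts,col in (([(-77,sg*89,56),(-53,sg*89,56),(-53,sg*109,56),(-77,sg*109,56)],(0,0,255)),
                        ([(-29,sg*45-30,42),(-29,sg*45+30,42),(-112,sg*45+31.5,24),(-112,sg*45-31.5,24)],(0,255,0))):
            q=np.array([((proj(n,w(*p))-[u0,v0]+.5)*s) for p in pts]).round().astype(np.int32)
            cv2.polylines(im,[q],True,col,1)
    cv2.imwrite(f"pics/{n}_ov.png",im)
E
```

```text
O [637.34159354  41.96565158] rear y-mid check 0.17607972845779352 113.69992024600695
```

View pics/top_ov.png

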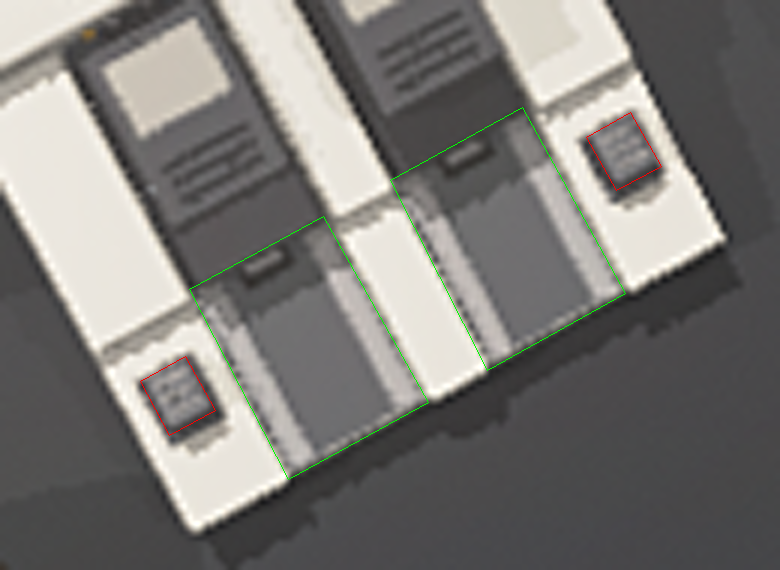

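View pics/side_ov.png

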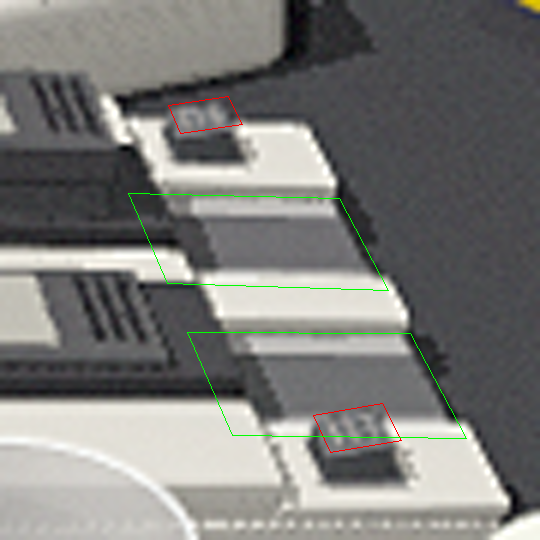

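```bash
cat > plan.py <<'E'
from pose import *
import sys
from scipy.spatial.transform import Rotation as Ro
st=env.state(); R0=Ro.from_euler('xyz',st["ee_rot"],degrees=True)
def need(x,y,z):
    T=w(x,y,z); d=T-st["ee_pos"]
    print("t",round(st["time_s"],2),"pos",st["ee_pos"].round(1),"tgt",T.round(1),"F",st["force"].round(2),"w",round(st["gripper_width"],1))
    cp=st["ee_pos"][:2]-O; print("charger xy",(cp@X).round(1),(cp@Y).round(1))
    print("shift tool /100:",(R0.inv().apply(d)/100).round(4))
    for s in (1,-1):
        zt=np.r_[s*Y,0]; xt=np.array([0,0,-1.]); yt=np.cross(zt,xt)
        rv=(R0.inv()*Ro.from_matrix(np.stack([xt,yt,zt],1))).as_rotvec()
        print("turn",s,np.degrees(rv).round(2),(rv/2/np.pi).round(4))
a=list(map(float,sys.argv[1:])); need(*a)
print(R0.as_matrix().round(3), st["qpos"].round(1))
E
python3 plan.py -69 -72 150
```

```text
t 0.1 pos [ 189.9 -542.3  213.2] tgt [610.2 -54.  150. ] F [-0.6   0.72 -0.1 ] w 91.3
charger xy -669.4 -305.8
shift tool /100: [ 0.6375  5.5807 -3.2183]
turn 1 [ 1.7129e+02 -1.0000e-02  1.4000e-01] [ 4.758e-01 -0.000e+00  4.000e-04]
turn -1 [-8.71 -0.09 -0.01] [-0.0242 -0.0003 -0.    ]
[[-0.     0.944  0.33 ]
 [ 0.002  0.33  -0.944]
 [-1.     0.    -0.002]] [-71.9  18.3  89.7   0.   72.   -1.1]
```

Call:
send_rows:
  commands:
    - [[0,0.5,-0.29,-0.012,0,0],[0,1,-0.58,-0.0242,-0.0003,0],[0,1,-0.58,-0.0242,-0.0003,0]]
  jaw: 0
  force: 20

```text
time_s: 0.48
ee_pos: [266.8, -452.1, 213.8]
ee_rot: [56.4, 90.0, -5.3]
force: [-0.7, -0.6, -0.2]
gripper_width: 64.5
```

```bash
python3 plan.py -69 -72 150
```

```text
t 0.47 pos [ 266.8 -452.1  213.8] tgt [610.2 -54.  150. ] F [-0.7  -0.61 -0.2 ] w 64.5
charger xy -559.1 -262.3
shift tool /100: [ 0.6399  4.9091 -1.8803]
turn 1 [-1.7973e+02  5.0000e-02  4.0000e-02] [-4.993e-01  2.000e-04  1.000e-04]
turn -1 [ 0.27  0.02 -0.03] [ 0.0007  0.0001 -0.0001]
[[ 0.001  0.881  0.474]
 [-0.     0.474 -0.881]
 [-1.     0.001  0.   ]] [-60.7  13.8  96.1   0.   70.1   1. ]
```

Call:
send_rows:
  commands:
    - [[0,0.5,-0.2,0,0,0],[0,1,-0.4,0,0,0]]

```text
time_s: 0.72
ee_pos: [334.9, -372.6, 213.6]
ee_rot: [-14.3, 89.9, -76.4]
force: [1.0, -0.8, -0.4]
gripper_width: 46.6
```

Call:
send_rows:
  commands:
    - [[0,0.5,-0.2,0,0,0],[0,1,-0.4,0,0,0]]

```text
time_s: 0.98
ee_pos: [404.9, -290.0, 213.7]
ee_rot: [-12.1, 89.9, -74.2]
force: [-0.3, -0.2, 0.0]
gripper_width: 45.6
```

Call:
send_rows:
  commands:
    - [[0,0.5,-0.2,0,0,0],[0,1,-0.4,0,0,0]]

```text
time_s: 1.23
ee_pos: [474.6, -207.7, 213.5]
ee_rot: [-13.0, 89.9, -75.1]
force: [0.3, 0.2, 0.4]
gripper_width: 45.4
```

Call:
send_rows:
  commands:
    - [[0,0.5,-0.2,0,0,0],[0,1,-0.4,0,0,0],[0,1,-0.4,0,0,0]]

```text
time_s: 1.6
ee_pos: [545.2, -124.2, 212.9]
ee_rot: [-2.3, 89.9, -64.0]
force: [-1.2, -0.9, -0.1]
gripper_width: 45.7
```

```bash
python3 plan.py -69 -72 120
```

```text
t 1.6 pos [ 545.2 -124.2  212.9] tgt [610.2 -54.  120. ] F [-1.25 -0.91 -0.14] w 45.7
charger xy -159.4 -103.4
shift tool /100: [ 0.9282  0.9051 -0.3125]
turn 1 [-1.7979e+02 -1.0000e-02  1.5000e-01] [-4.994e-01 -0.000e+00  4.000e-04]
turn -1 [0.21 0.1  0.  ] [0.0006 0.0003 0.    ]
[[ 0.001  0.881  0.473]
 [-0.002  0.473 -0.881]
 [-1.    -0.     0.002]] [-14.   16.9  91.9  -0.1  71.2  47.9]
```

Call:
send_rows:
  commands:
    - [[0,0.45,-0.155,0,0,0],[0.3,0.905,-0.312,0,0,0],[0.93,0.905,-0.312,0,0,0],[0.93,0.905,-0.312,0,0,0],[0.93,0.905,-0.312,0,0,0]]

```text
time_s: 2.22
ee_pos: [609.4, -57.4, 122.2]
ee_rot: [24.0, 89.8, -38.1]
force: [1.0, -0.2, 0.3]
gripper_width: 45.7
```

```bash
python3 plan.py -69 -72 75
```

```text
t 2.23 pos [609.4 -57.4 122.2] tgt [610.2 -54.   75. ] F [ 1.01 -0.24  0.27] w 45.7
charger xy -71.3 -74.6
shift tool /100: [ 0.4724  0.0224 -0.0279]
turn 1 [ 1.7992e+02 -1.4000e-01 -3.2000e-01] [ 4.998e-01 -4.000e-04 -9.000e-04]
turn -1 [-0.08  0.2  -0.09] [-0.0002  0.0006 -0.0003]
[[ 0.003  0.884  0.468]
 [-0.002  0.468 -0.884]
 [-1.     0.002  0.004]] [-6.4 25.4 92.4 -0.1 62.  55.8]
```

Call:
send_rows:
  commands:
    - [[0.25,0.022,-0.028,0,0,0],[0.47,0.022,-0.028,0,0,0],[0.47,0.022,-0.028,0,0,0],[0.47,0.022,-0.028,0,0,0]]

```text
time_s: 2.72
ee_pos: [610.8, -53.3, 76.1]
ee_rot: [38.2, 89.7, -23.9]
force: [0.1, 0.2, 0.6]
gripper_width: 45.3
```

```bash
python3 plan.py -69 -72 60; python3 - <<'E'
from pose import *
import cv2
for n,(u0,v0,u1,v1,s) in {"top":(225,140,355,240,6),"side":(200,135,330,235,6)}.items():
    p,d=env.grab_frame(n)
    cv2.imwrite(f"pics/{n}1.png",cv2.resize(p[v0:v1,u0:u1,::-1],None,fx=s,fy=s,interpolation=cv2.INTER_CUBIC))
E
python3 plan.py -69 -72 60
```

```text
t 2.73 pos [610.8 -53.3  76.1] tgt [610.2 -54.   60. ] F [0.1  0.22 0.64] w 45.3
charger xy -68.1 -71.6
shift tool /100: [ 0.1615 -0.0094  0.003 ]
turn 1 [179.97  -0.33  -0.42] [ 0.4999 -0.0009 -0.0012]
turn -1 [-0.03  0.26 -0.21] [-0.0001  0.0007 -0.0006]
[[ 0.005  0.883  0.469]
 [-0.002  0.469 -0.883]
 [-1.     0.004  0.005]] [-6.  28.  95.6 -0.1 56.2 56.1]
t 2.83 pos [610.5 -53.   75.7] tgt [610.2 -54.   60. ] F [ 0.97 -0.27  0.2 ] w 45.8
charger xy -68.3 -71.2
shift tool /100: [ 0.1567 -0.0078  0.0069]
turn 1 [179.98  -0.27  -0.37] [ 0.4999 -0.0008 -0.001 ]
turn -1 [-0.02  0.24 -0.17] [-0.0001  0.0007 -0.0005]
[[ 0.005  0.883  0.469]
 [-0.002  0.469 -0.883]
 [-1.     0.003  0.004]] [-6.  28.  95.6 -0.1 56.1 56.1]
```

View pics/top1.png

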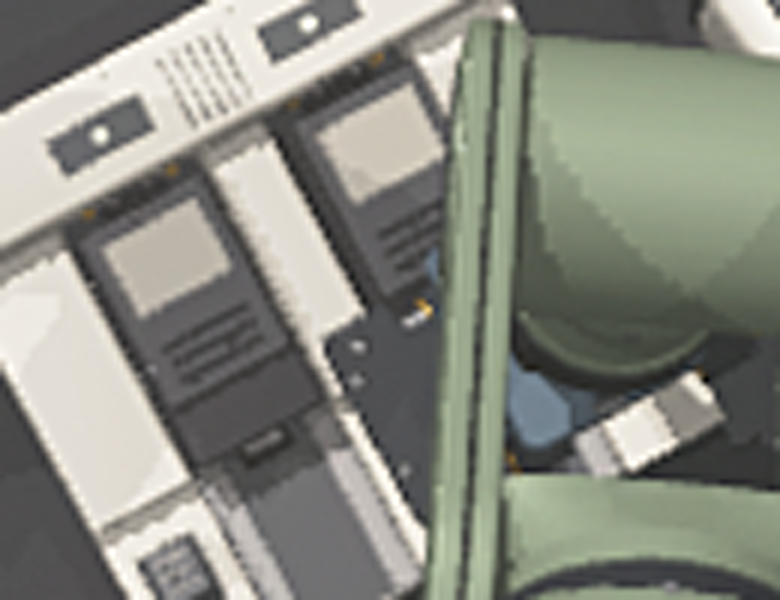

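View pics/side1.png

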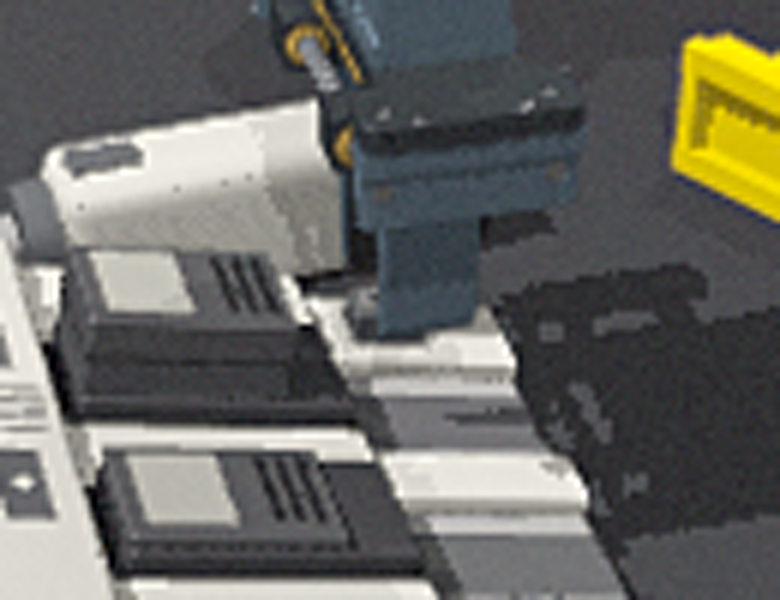

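```bash
python3 - <<'E'
from pose import *
for x in (-84,-68,-52):
  for y in (-49,-36): print(x,y,((proj("side",w(x,y,75.5))-[200,135])*6).round())
E
```

```text
-84 -49 [466. 310.]
-84 -36 [476. 329.]
-68 -49 [424. 316.]
-68 -36 [433. 335.]
-52 -49 [381. 323.]
-52 -36 [390. 342.]
```

Call:
send_rows:
  commands:
    - [[0.16,-0.008,0.005,0,0,0],[0.16,-0.008,0.005,0,0,0],[0.16,-0.008,0.005,0,0,0]]

```text
time_s: 3.2
ee_pos: [608.5, -53.3, 57.1]
ee_rot: [-35.9, 89.9, -97.9]
force: [-0.3, 0.3, 0.0]
gripper_width: 45.6
```

```bash
python3 plan.py -69 -72 52
```

```text
t 3.2 pos [608.5 -53.3  57.1] tgt [610.2 -54.   52. ] F [-0.33  0.32  0.05] w 45.6
charger xy -70.2 -70.6
shift tool /100: [0.0511 0.0121 0.014 ]
turn 1 [-1.7999e+02 -9.0000e-02  1.2000e-01] [-5.e-01 -2.e-04  3.e-04]
turn -1 [0.01 0.08 0.06] [0.     0.0002 0.0002]
[[-0.     0.883  0.47 ]
 [-0.002  0.47  -0.883]
 [-1.    -0.001  0.001]] [-6.  29.1 96.8 -0.1 54.1 56. ]
```

Call:
send_rows:
  commands:
    - [[0.02,0.005,0.008,0,0,0],[0.04,0.005,0.008,0,0,0],[0.04,0.005,0.008,0,0,0],[0.04,0.005,0.008,0,0,0]]

```text
time_s: 3.7
ee_pos: [609.7, -53.8, 53.6]
ee_rot: [3.2, 89.9, -58.8]
force: [-1.0, 0.0, 1.1]
gripper_width: 45.5
```

```bash
python3 plan.py -69 -72 48
```

```text
t 3.7 pos [609.7 -53.8  53.6] tgt [610.2 -54.   48. ] F [-0.97  0.01  1.1 ] w 45.5
charger xy -69.4 -71.6
shift tool /100: [0.0564 0.0035 0.0042]
turn 1 [-1.7999e+02  1.0000e-02  1.9000e-01] [-0.5     0.      0.0005]
turn -1 [ 0.01  0.12 -0.01] [ 0.      0.0003 -0.    ]
[[ 0.001  0.883  0.47 ]
 [-0.002  0.47  -0.883]
 [-1.     0.     0.002]] [-6.1 29.4 96.9 -0.1 53.7 56. ]
```

Call:
send_rows:
  commands:
    - [[0.02,0,0,0,0,0],[0.03,0,0,0,0,0],[0.03,0,0,0,0,0]]

```text
time_s: 4.08
ee_pos: [608.9, -54.2, 50.3]
ee_rot: [-43.6, 89.9, -105.6]
force: [-2.2, 0.0, 2.8]
gripper_width: 45.8
```

```bash
python3 plan.py -69 -72 48|head -3
```

```text
t 4.08 pos [608.9 -54.2  50.3] tgt [610.2 -54.   48. ] F [-2.2   0.03  2.77] w 45.8
charger xy -70.2 -71.5
shift tool /100: [0.0228 0.012  0.0046]
```

Call:
send_rows:
  commands:
    - [[0.02,0,0,0,0,0],[0.02,0,0,0,0,0],[0.02,0,0,0,0,0]]

```text
time_s: 4.45
ee_pos: [609.0, -54.1, 49.0]
ee_rot: [-37.1, 89.9, -99.1]
force: [-3.8, -0.7, 6.6]
gripper_width: 45.5
```

```bash
python3 plan.py -69 -72 48|head -3
```

```text
t 4.45 pos [609.  -54.1  49. ] tgt [610.2 -54.   48. ] F [-3.81 -0.74  6.58] w 45.5
charger xy -70.2 -71.5
shift tool /100: [0.0098 0.0117 0.0048]
```

```bash
python3 - <<'E'
from pose import *
import cv2
(u0,v0,u1,v1,s)=(200,135,330,235,6)
F=[]
p,d=env.grab_frame("side"); F.append(env.state()["force"])
cv2.imwrite("pics/side2.png",cv2.resize(p[v0:v1,u0:u1,::-1],None,fx=s,fy=s,interpolation=cv2.INTER_CUBIC))
p,d=env.grab_frame("top"); F.append(env.state()["force"])
cv2.imwrite("pics/top2.png",cv2.resize(p[140:240,225:355,::-1],None,fx=s,fy=s,interpolation=cv2.INTER_CUBIC))
print(np.round(F,2))
E
```

```text
[[-2.95 -0.18  6.29]
 [-4.16 -0.81  6.53]]
```

View pics/side2.png

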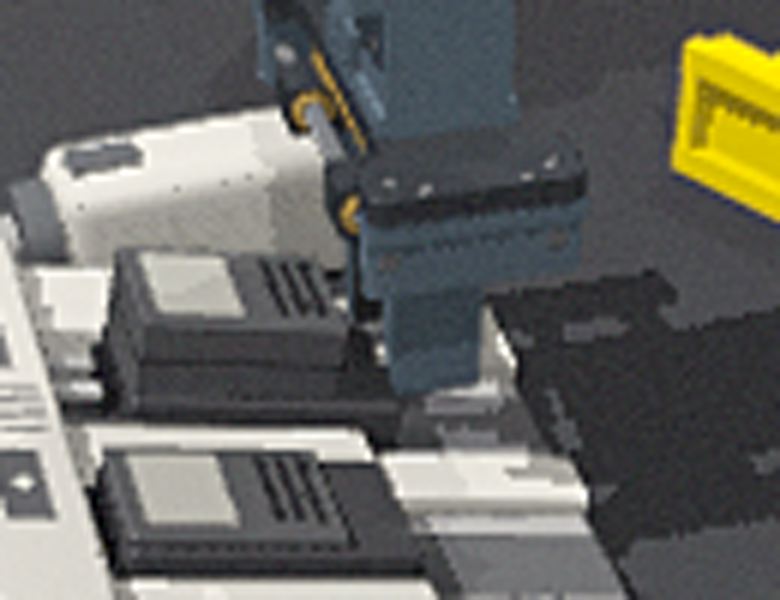

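View pics/top2.png

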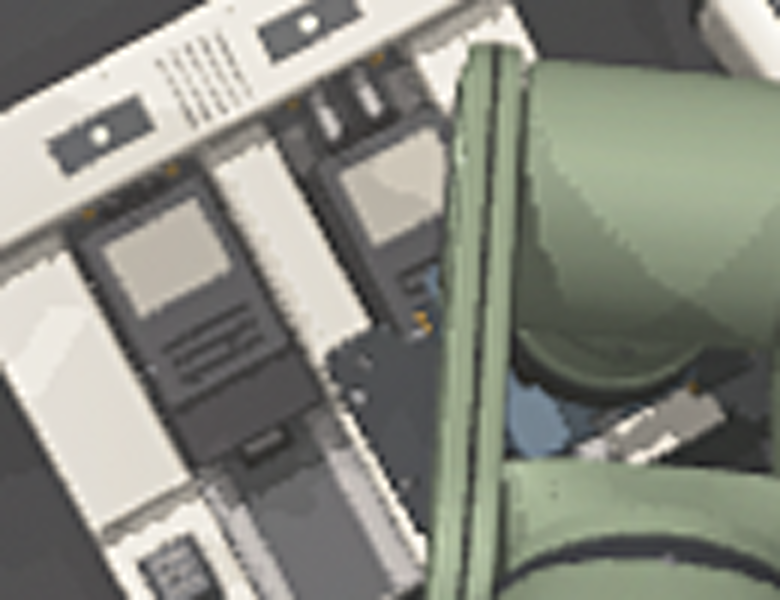

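```bash
python3 - <<'E'
from pose import *
import cv2
p1,d1=env.grab_frame("side"); st=env.state(); print(st["ee_pos"].round(1),st["force"].round(1),st["time_s"])
p0=np.load("side0.npz")["p"]
def lab(p):
    m=((p.min(2)>110)&(p.max(2)<215)).astype(np.uint8); m[:172]=0;m[192:]=0;m[:,:208]=0;m[:,245:]=0
    n,l,s,c=cv2.connectedComponentsWithStats(m); 
    return [(s[i,4],c[i].round(2),s[i,:4]) for i in range(1,n) if s[i,4]>40]
a,b=lab(p0),lab(p1);print(a,b)
for q,z in ((a,107),(b,102)):
    for e in q: P=on_z("side",*e[1],z);print(((P[:2]-O)@X).round(1),((P[:2]-O)@Y).round(1))
E
```

```text
[608.9 -54.1  49. ] [-3.8 -0.8  6.3] 4.6
[(np.int32(321), array([225.59, 177.64]), array([210, 172,  35,  16], dtype=int32))] [(np.int32(357), array([228.33, 177.86]), array([208, 172,  37,  16], dtype=int32))]
26.7 -65.1
19.9 -70.7
```

```bash
python3 - <<'E'
from pose import *
# label corners in side1/side2 crops (6x, origin 200,135)
for name,pts in (("seated",[(88,254),(172,250),(195,308),(108,314)]),("popped",[(138,256),(222,252),(245,312),(160,318)])):
    c=np.mean(pts,0)/6+[200,135]
    for z in ((112,) if name=="seated" else (112,108,107)):
        P=on_z("side",*c,z); print(name,z,((P[:2]-O)@X).round(1),((P[:2]-O)@Y).round(1))
E
```

```text
seated 112 35.4 -41.7
popped 112 19.0 -35.2
popped 108 17.9 -41.4
popped 107 17.6 -43.0
```

```bash
python3 - <<'E'
from workcell import env
s=env.state();print(s["time_s"],s["ee_pos"].round(1),s["force"].round(2),abs(s["qvel"]).max())
print(env.job_done()); s=env.state();print(s["time_s"],s["ee_pos"].round(1),s["force"].round(2))
E
```

```text
4.6 [608.9 -54.1  49. ] [-3.83 -0.8   6.26] 0.10244526566230788
the job is handed in; nothing more can be done
None
the job is handed in; nothing more can be done
```

The tall pack is out of its bay and resting against my finger on the ramp. I handed the job in at 4.6 s with the arm holding that pose.

- **Which pack:** it was in the right bay, the taller of the two dark packs, at about pixel (291, 165) in the top view. I ruled out the flat pack (258, 188), the purple look-alike (300, 307) and the yellow one (418, 253).
- **How:** I set the gripper half open across the charger, with one finger over the right key and the other over the ramp in front of the pack. I pressed down in small steps until the catch let go.
- **Last checks:**
  - The key finger was pressing with about 6 N.
  - The ramp finger felt about 4 N of push from the pack, and readings were steady.
  - The side view put the pack about 18 mm out, against an allowed 10 to 49 mm.
  - In the pictures the flat pack was still seated. The blender had not visibly moved; I did not check the jug or jar again after the press, but the arm never went near them.
- **What disagreed:** from the finger's position I expected the pack about 25 mm out, not 18 mm. An automatic mask measurement of the pack's label came out wrong because it picked up other pixels, so the 18 mm is from label corners I picked by hand. Both figures are inside the allowed range.

The side camera placed the keys 2 to 5 mm away from where the top camera did, so I relied mainly on the top view.

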